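# Quarter-turn a vent filter into a sprung purge port and hold it

## Robot

A 6-joint arm with a two-finger parallel gripper is mounted at the origin on the work surface. World frame = base frame: x ahead of the robot, y to its left, z up, the work surface at z = 0. Lengths are in m, angles in rad, forces in N, time in s.
With the tool pointing down it reaches from about 0.35 to 1 m from the base axis. Payload 7.1 kg.
Tool frame: the origin (TCP) lies between the finger pads; the fingertips stand 22 mm ahead of it and the grasp point (between the pads) lies 3 mm ahead of it; x points along the fingers, y is the direction in which the jaws open and shut, and the axes are right-handed (so a half turn about x gives the same grasp; the last joint's range is limited). The gripper opens to 85 mm and grips with 20 to 120 N. Pads are 22 mm wide; open, the fingers measure 114 mm over their backs; the gripper's body (76 mm by 85 mm) begins 54 mm behind the grasp point. The pads swing forward as they close: fully open they stand 13 mm farther back than shut.
Start: joints at [-1.35, 0.423, 1.63, -0, 1.089, -0.019], TCP at [0.148, -0.607, 0.253] pointing down, gripper open.
Joint ranges: [-3, 3], [-0.9, 2.11], [0.09, 2.58], [-1.31, 4.45], [0.11, 2.69], [-2.54, 2.54]. Speed limits (rad/s): [2.39, 2.39, 3.01, 3.14, 3.14, 3.14].

## Interface

Orientations are given as a rotation vector (axis times angle).
In Python, from rig import manip gives the robot as it stands. The module is installed in compiled form; this text tells all that it offers. Calls block until the motion is done:
- manip.move_to(position, orientation): joint-space move of the TCP to a pose.
- manip.servo_line(position, orientation=None, rate=0.15): straight line of the TCP; orientation=None keeps the orientation; rate is the mean speed in m/s.
- manip.set_joints(angles): joint-space move.
- manip.command_gripper(opening, f_grip=None): finger opening in m; f_grip is the grip in N (None keeps the last); returns when the fingers have stopped.
- manip.hold(seconds).
- manip.solve_ik(position, orientation): joint angles nearest the present ones, or None.
- manip.camera(name): name is "side" or "top"; returns a dict with "image" (480x640x3 uint8, red, green, blue), "fx", "fy", "cx", "cy" (pixels), "cam_to_world" (4x4, takes a point from camera to world coordinates). Camera axes: x right, y down, z forward; pixel columns grow to the right and rows downward; lengths in m; the calibration is good to about 2 mm. A picture is of the moment at which its call begins. There is no depth.
A pose or a line that the arm cannot do raises manip.IKError and nothing moves.
- manip.sign_off(): hands the job in, once; it reports no verdict.
Readings, each from a call of its own:
- manip.get_time(): time.
- manip.get_joint_positions(): joint angles.
- manip.get_joint_vel(): joint speeds.
- manip.get_tau(): joint torques, N m.
- manip.get_position(): TCP position.
- manip.get_ee_rot(): TCP orientation.
- manip.get_contact_force(): force on the tool from outside, world axes, zero at the start.
- manip.get_torque(): the same for the moment, N m.
- manip.get_width(): finger opening in m.
Only numpy, scipy, OpenCV 4.12 (cv2) and the standard library are available. Lean on these libraries where they do the work, as an engineer would, in place of code of your own. Each camera call takes 0.05 s, during which the arm holds its last target.

## Task

Take the blue filter cartridge out of the white rack and fit it in the port on top of the white purge console: line its two pins up with the two notches, push it down against the spring until its flange meets the console, then twist it a quarter turn clockwise (seen from above) as far as it goes, so that the wing lies along the green marks. The port springs back when let go, so finish still gripping the cartridge and holding it seated at the end of its turn. Leave the orange and grey cartridges in the rack, and do not disturb the bottle, the beaker or the marker.

Things in the scene. Friction and masses are not known exactly. Their poses are not given: they have to be found in the camera images.
- blue: Blue filter cartridge (0.12 kg, upright, loose). Origin: on the axis at the underside of its 52 mm flange (5 mm thick). Below: white nose 24 mm across, 26 mm long, last 7 mm tapered to 14 mm; two steel pins, 7 mm in diameter, out to 19 mm from the axis along +y and -y, their centre line 14 mm below the origin. Above the flange a 40 mm drum up to 19 mm, then the wing. Looks the same turned by 180 deg.
- blue_grip (a point): Centre of the blue cartridge's grip wing, 41 mm above blue's origin. z up along the axis, y along the wing and the pins. The wing is an upright blue plate 16 mm thick (x), 46 mm long (y), 44 mm tall (22 mm above and below this point); below it comes the drum, 40 mm across. Grip it across its 16 mm.
- port (a point): Centre of the port's mouth in the flat top of the purge console (180 x 180 mm, 90 mm high, white, grey top, blue base strip). z up. Bore 28 mm across with two notches along +y and -y, 12 mm wide, reaching 21 mm from the axis; white marks continue the notches, green marks lie along x. The top plate is 8 mm thick: the pins can turn once below it, with the flange less than 2.5 mm above the top.
- port_press (a joint): Spring plunger in the port: 0 at rest, grows downward in m. The nose meets it with the flange 9 mm above the top; it reads 0.009 with the flange down on the top, about 0.0065 once the turned pins are lifted against the plate's underside (flange then up to 2.5 mm above the top). Spring force about 3.5 N at 0, 8 N at 0.009.
- port_turn (a joint): Collar under the port's plate, carried round by the pins: 0 with its gaps below the notches, grows clockwise (from above) in rad to a stop at 1.571. A spring (0.06 Nm at 0, 0.25 Nm at the stop) turns it back. Its gaps are 12 mm wide for the 7 mm pins, so it lags the cartridge by about 0.15 rad: the cartridge turns about 1.7 rad to reach the stop.
- rack_top (a point): Centre of the top face of the white fixed rack (75 x 280 mm, long along its y, 50 mm high). Three cartridges hang by their flanges in its three 42 mm holes, 90 mm apart in a row, in any order, each turned by up to 40 degrees from the row. Lift one 30 mm to clear the rack.
- orange_grip (a point): Wing centre of the orange cartridge, same shape as the blue one; stays in the rack.
- grey_grip (a point): Wing centre of the grey cartridge, same shape as the blue one; stays in the rack.
- bottle_mid (a point): Middle of an amber bottle, 64 mm across, 130 mm tall, standing on the table; leave alone.
- beaker_mid (a point): Middle of a glass beaker, 70 mm across, 85 mm tall, standing on the table; leave alone.
- marker_mid (a point): Middle of a white marker with a red cap, 140 mm long (its x), 15 mm thick, lying on the table; leave alone.

How it is judged:
By the outcome, as a careful person would: the job done as asked, in the order asked, and still so for the second after the job is handed in, while the arm keeps its last pose, push and grip.
It also fails if it takes over 45 s, if anything falls off the work surface, if the arm or the gripper's body presses on something with over 40 N, if the wrist force passes 120 N, or if a joint passes its speed limit or range.

## Working session

There is one attempt and no reset: what is moved stays moved. The work goes in short steps, each a Python script; the robot and the scene stay as the last script left them, time stands still between calls to the robot, and variables do not carry over. Pictures are saved under pics/ and viewed, and the job is handed in when it is done.

```bash
mkdir -p pics; ls
python3 - <<'E'
from rig import manip
import cv2,numpy as np
np.set_printoptions(precision=4,suppress=True)
for n in("top","side"):
    c=manip.camera(n); cv2.imwrite(f"pics/{n}0.png",c["image"][:,:,::-1]); print(n,c["fx"],c["fy"],c["cx"],c["cy"]);print(c["cam_to_world"])
print(manip.get_time(),manip.get_position(),manip.get_ee_rot(),manip.get_width(),manip.get_contact_force())
E
```

```text
pics
top 442.1234188842004 442.1234188842004 323.765734825178 238.73380692731826
[[ 0.0076 -0.9887  0.1498  0.4399]
 [-0.9999 -0.0064  0.0089 -0.0294]
 [-0.0078 -0.1498 -0.9887  1.1856]
 [ 0.      0.      0.      1.    ]]
side 496.588838427311 496.588838427311 316.561518503983 228.47464159278928
[[-0.9603 -0.1883  0.2058  0.37  ]
 [-0.2789  0.6431 -0.7132  0.7434]
 [ 0.002  -0.7422 -0.6701  0.8015]
 [ 0.      0.      0.      1.    ]]
0.1 [ 0.1484 -0.6067  0.2526] [ 2.0945  0.2538 -2.0948] 0.0854969340066905 [-0.4381  0.1603  0.4705]
```

View pics/top0.png

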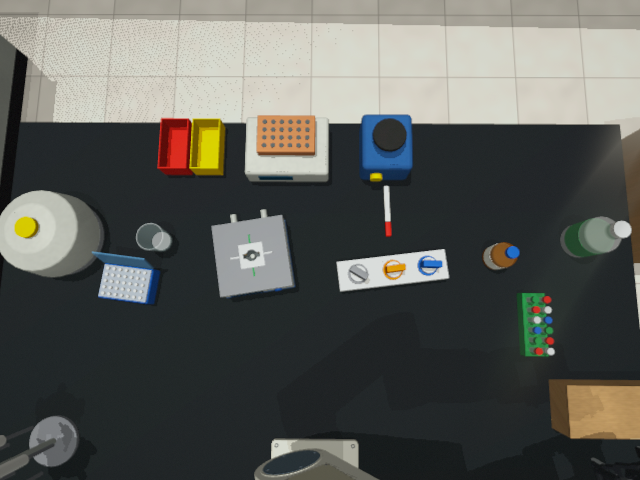

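View pics/side0.png

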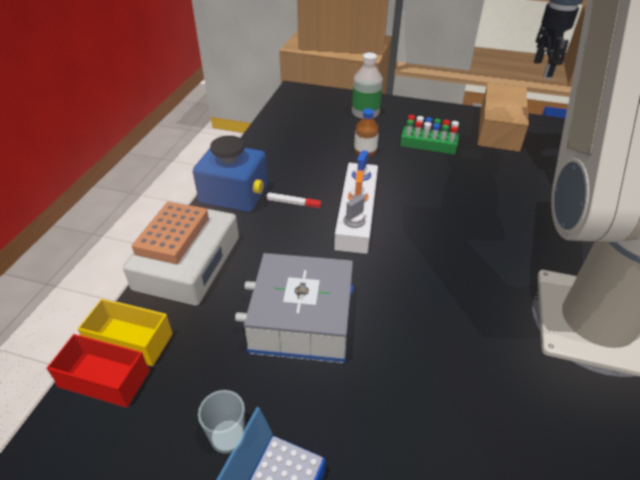

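The top view shows the console port at about (251,255) and the rack from (337,275) to (448,265), with the blue wing at about (430,265) on its right end. The marker is at (388,210), the bottle at (500,256) and the beaker at (153,238). I'll zoom in next.

Run:
```python
import cv2,numpy as np
t=cv2.imread("pics/top0.png");s=cv2.imread("pics/side0.png")
a=cv2.resize(t[205:305,200:300],(400,400),interpolation=cv2.INTER_CUBIC)
b=cv2.resize(t[225:305,350:450],(400,320),interpolation=cv2.INTER_CUBIC)
b=cv2.copyMakeBorder(b,0,80,0,0,cv2.BORDER_CONSTANT)
cv2.imwrite("pics/ztop.png",np.hstack([a,b]))
a=cv2.resize(s[250:350,240:360],(480,400),interpolation=cv2.INTER_CUBIC)
b=cv2.resize(s[140:240,330:390],(240,400),interpolation=cv2.INTER_CUBIC)
cv2.imwrite("pics/zside.png",np.hstack([a,b]))
```

```text
(no output)
```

View pics/ztop.png

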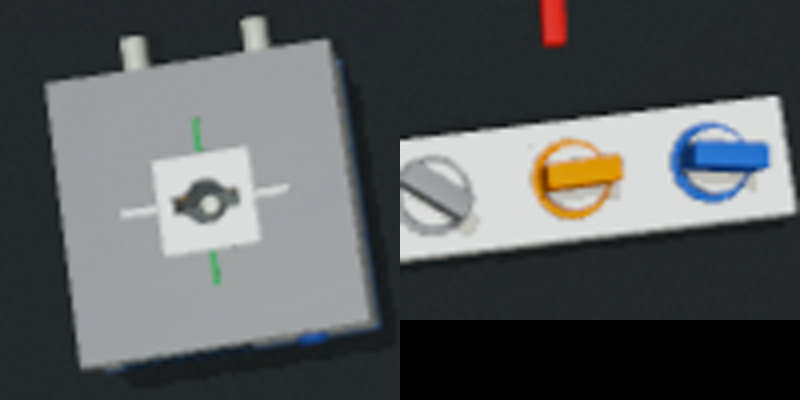

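View pics/zside.png

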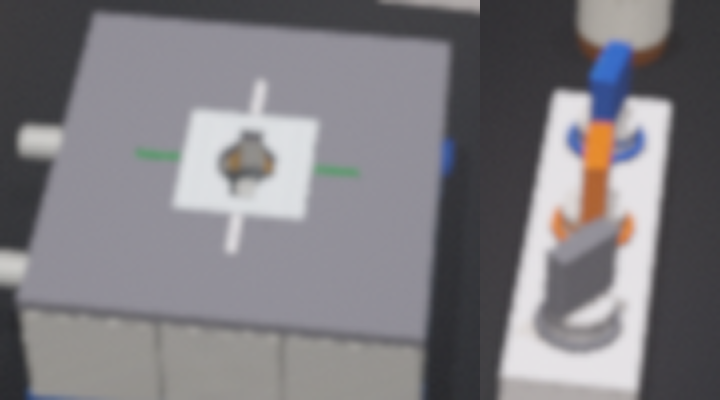

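```bash
cat > h.py <<'E'
import cv2,numpy as np
np.set_printoptions(precision=4,suppress=True)
CAM={"top":(442.1234,323.7657,238.7338,np.array([[ 0.0076,-0.9887,0.1498,0.4399],[-0.9999,-0.0064,0.0089,-0.0294],[-0.0078,-0.1498,-0.9887,1.1856]])),
"side":(496.5888,316.5615,228.4746,np.array([[-0.9603,-0.1883,0.2058,0.37],[-0.2789,0.6431,-0.7132,0.7434],[0.002,-0.7422,-0.6701,0.8015]]))}
def plane(n,uv,z):
    f,cx,cy,T=CAM[n]; uv=np.atleast_2d(uv).astype(float)
    d=np.c_[(uv[:,0]-cx)/f,(uv[:,1]-cy)/f,np.ones(len(uv))]@T[:,:3].T
    return (T[:,3]+d*((z-T[2,3])/d[:,2])[:,None])[:,:2]
def blobs(m,amin=4):
    n,l,s,c=cv2.connectedComponentsWithStats(m.astype(np.uint8))
    return [(s[i],np.argwhere(l==i)[:,::-1]) for i in range(1,n) if s[i,4]>=amin]
E
python3 - <<'E'
from h import *
im={n:cv2.imread(f"pics/{n}0.png") for n in CAM}
roi={"top":(205,305,200,300),"side":(250,350,240,360)}
for n in CAM:
    h=cv2.cvtColor(im[n],cv2.COLOR_BGR2HSV).astype(int);y0,y1,x0,x1=roi[n]
    R=np.zeros(h.shape[:2],bool);R[y0:y1,x0:x1]=1
    g=R&(h[...,0]>45)&(h[...,0]<85)&(h[...,1]>70)
    bs=blobs(g); cs=[]
    for s,p in bs: cs.append(plane(n,p.mean(0),.09)[0]);print(n,"green",s,p.mean(0),cs[-1])
    w=R&(h[...,2]>(205 if n=="top" else 190))&(h[...,1]<30)
    for s,p in blobs(w,15):
        r=cv2.minAreaRect(p.astype(np.float32)); 
        q=plane(n,cv2.boxPoints(r),.09); print(n,"white",s,plane(n,r[0],.09),np.linalg.norm(q-np.roll(q,1,0),axis=1))
        P=plane(n,p,.09)
        r=cv2.minAreaRect(P.astype(np.float32)); print("   metric rect",np.array(r[0]),np.array(r[1]),r[2])
    # blue
    y0,y1,x0,x1={"top":(240,290,410,460),"side":(145,190,345,380)}[n]
    R[:]=0;R[y0:y1,x0:x1]=1
    b=R&(h[...,0]>100)&(h[...,0]<120)&(h[...,1]>120)
    if n=="top":
        print(h[255:277,425:447,2][::2,::2])
E
```

```text
top green [248 235   3   8  14] [248.7143 238.2143] [0.606  0.1689]
top green [252 268   3   8  14] [253.2857 271.7857] [0.5218 0.1547]
top white [238 242  34  26 408] [[0.5661 0.1516]] [0.0584 0.081  0.0585 0.0803]
   metric rect [0.5662 0.1514] [0.0585 0.0803] 9.903898239135742
[[211 212 210 221 221 220 220 220 221 220 156]
 [201 210 215 204 193 220 221 221 221 220 177]
 [201 199 195 215 214 204 220 220 221 220 195]
 [207 206 204 202 203 202 200 198 206 216 220]
 [207 206 206 206 205 204 204 204 204 215 220]
 [206 203 206 208 207 208 208 205 207 215 221]
 [116 102  97 101 103 108 116 143 205 219 221]
 [191 191 191 191 185 173 174 214 220 221 220]
 [192 215 214 215 197 162 189 214 221 220 220]
 [194 162 170 202 183 218 218 219 220 220 220]
 [200 192 191 209 217 220 220 221 220 221 221]]
side green [275 288   6   1   6] [277.5 288. ] [0.6125 0.1678]
side green [320 292   6   1   6] [322.5 292. ] [0.5283 0.1535]
side white [283 271  36  42 675] [[0.567  0.1636]] [0.059  0.1023 0.0641 0.1004]
   metric rect [0.5677 0.1616] [0.0605 0.1015] 9.568974494934082
side white [246 283   9   3  24] [[0.666 0.173]] [0.0152 0.0051 0.0152 0.0051]
   metric rect [0.666 0.173] [0.0152 0.0051] 16.296415328979492
side white [240 315   6   3  17] [[0.6505 0.2477]] [0.0045 0.009  0.0045 0.0089]
   metric rect [0.6506 0.2477] [0.0092 0.0045] 16.284536361694336
```

Run:
```python
from h import *
im={n:cv2.imread(f"pics/{n}0.png") for n in CAM}
# console top face quad -> lines fit on the edges
for n,(y0,y1,x0,x1) in {"top":(205,310,200,305),"side":(245,345,235,365)}.items():
    h=cv2.cvtColor(im[n],cv2.COLOR_BGR2HSV).astype(int);I=im[n].astype(int)
    R=np.zeros(h.shape[:2],bool);R[y0:y1,x0:x1]=1
    seed={"top":(225,270),"side":(275,310)}[n]
    print(I[seed[1],seed[0]], I[seed[1],seed[0]+5])
    m=np.zeros((482,642),np.uint8); img=im[n].copy()
    cv2.floodFill(img,m,seed,0,(10,)*3,(10,)*3,cv2.FLOODFILL_FIXED_RANGE|cv2.FLOODFILL_MASK_ONLY|(255<<8))
    m=m[1:-1,1:-1]; m=cv2.morphologyEx(m,cv2.MORPH_OPEN,np.ones((3,3)))
    c=max(cv2.findContours(m,cv2.RETR_EXTERNAL,cv2.CHAIN_APPROX_NONE)[0],key=cv2.contourArea)
    hull=cv2.convexHull(c); P=plane(n,hull[:,0],.09)
    r=cv2.minAreaRect(P.astype(np.float32)); print(n,"console top",np.array(r[0]),r[1],r[2])
    q=cv2.approxPolyDP(hull,6,True)[:,0]; print(q.tolist(),plane(n,q,.09),plane(n,q,.09).mean(0))
    # weighted green / white marks
    G=(I[...,1]-(I[...,0]+I[...,2])/2); 
    G=np.where(R&(G>6),G,0); ys,xs=np.nonzero(G>0)
    P=plane(n,np.c_[xs,ys],.09);W=G[ys,xs]; c0=np.array([.567,.161])
    ok=np.linalg.norm(P-c0,axis=1)<.075;P=P[ok];W=W[ok]
    far=P[:,0]>.567
    a=np.average(P[far],axis=0,weights=W[far]);b=np.average(P[~far],axis=0,weights=W[~far])
    print(n,"green",a,b,(a+b)/2,"angle",np.degrees(np.arctan2(*(a-b)[::-1])),np.linalg.norm(a-b))
    d=(P-P.mean(0))@((a-b)/np.linalg.norm(a-b)); print("extent",d.min(),d.max(), P[d.argmin()],P[d.argmax()])
```

```text
[162 160 156] [164 161 156]
top console top [0.5642 0.1613] (0.17809565365314484, 0.17627014219760895) 9.599035263061523
[[281, 216], [291, 284], [221, 295], [213, 227]] [[0.6633 0.089 ]
 [0.4923 0.0605]
 [0.4641 0.2325]
 [0.634  0.26  ]] [0.5634 0.1605]
top green [0.6056 0.1688] [0.5259 0.1551] [0.5658 0.1619] angle 9.721588551052696 0.08095975915100148
extent -0.05202215623295682 0.05529600708075413 [0.5114 0.1526] [0.6167 0.1735]
[153 144 146] [153 144 146]
side console top [0.5678 0.1615] (0.17701587080955505, 0.17592373490333557) 9.654130935668945
[[264, 255], [350, 262], [344, 333], [247, 324]] [[0.668  0.0927]
 [0.4969 0.063 ]
 [0.4674 0.2325]
 [0.6361 0.2618]] [0.5671 0.1625]
side green [0.6095 0.1676] [0.5263 0.1536] [0.5679 0.1606] angle 9.610797121539106 0.08434327193585614
extent -0.05257290856782825 0.0535773483854741 [0.516  0.1524] [0.6206 0.1702]
```

Run:
```python
from h import *
im={n:cv2.imread(f"pics/{n}0.png") for n in CAM}
for n in CAM:
    h=cv2.cvtColor(im[n],cv2.COLOR_BGR2HSV).astype(int)
    y0,y1,x0,x1={"top":(250,285,412,455),"side":(148,190,345,380)}[n]
    R=np.zeros(h.shape[:2],bool);R[y0:y1,x0:x1]=1
    b=R&(h[...,0]>98)&(h[...,0]<122)&(h[...,1]>110)
    z=cv2.resize((np.where(b[...,None],im[n],255)[y0:y1,x0:x1]).astype(np.uint8),None,fx=9,fy=9,interpolation=cv2.INTER_NEAREST);cv2.imwrite(f"pics/bl_{n}.png",z)
```

```text
(no output)
```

View pics/bl_top.png

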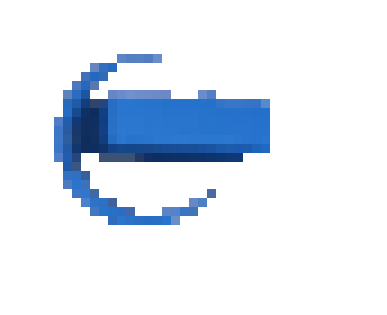

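View pics/bl_side.png

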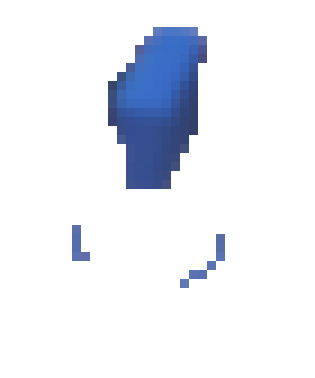

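Run:
```python
from h import *
I=cv2.imread("pics/top0.png"); h=cv2.cvtColor(I,cv2.COLOR_BGR2HSV).astype(int)
for thr in (185,198):
  R=np.zeros(h.shape[:2],bool);R[259:269,424:443]=1
  b=R&(h[...,0]>98)&(h[...,0]<122)&(h[...,1]>170)&(h[...,2]>thr)
  s,p=max(blobs(b),key=lambda t:t[0][4]); P=plane("top",p,.113).astype(np.float32)
  r=cv2.minAreaRect(P);C=np.cov(P.T);w,v=np.linalg.eigh(C);a=v[:,1]
  print(s,"mean",P.mean(0),"rect",r,"ang of wing",np.degrees(np.arctan2(a[1],a[0])),np.sqrt(12*w))
# upper edge & lower edge rows subpixel, from blue-ness
S=h[...,1].astype(float); 
Bn=(I[...,0].astype(float)-I[...,2])
cols=range(426,441)
up=[];lo=[]
for c in cols:
    col=Bn[255:264,c]; t=Bn[264,c]/2
    i=np.max(np.nonzero(col<t)[0]) if (col<t).any() else 0; up.append(255+i+(t-col[i])/(Bn[255+i+1,c]-col[i]))
print(np.array(up)); k=np.polyfit(list(cols),up,1);print(k,np.degrees(np.arctan(k[0])))
V=h[...,2]; print(V[260:270,424:445])
# flange circle: pixels of blue ring on plane .055
b=(h[...,0]>98)&(h[...,0]<122)&(h[...,1]>90);b[:250]=0;b[280:]=0;b[:,:415]=0;b[:,450:]=0
p=np.argwhere(b)[:,::-1];p=p[(p[:,1]>266)|(p[:,0]<421)|(p[:,1]<259)]
hull=cv2.convexHull(p.astype(np.float32))[:,0];P=plane("top",hull,.055)
A=np.c_[2*P,np.ones(len(P))];x=np.linalg.lstsq(A,(P**2).sum(1),rcond=None)[0];print("flange",x[:2],"r",np.sqrt(x[2]+x[0]**2+x[1]**2),len(P))
# rack top rect
w=(h[...,2]>190)&(h[...,1]<40);w[:245]=0;w[295:]=0;w[:,:330]=0;w[:,455:]=0
s,p=max(blobs(w),key=lambda t:t[0][4]);r=cv2.minAreaRect(plane("top",p,.05).astype(np.float32));print("rack",r)
```

```text
[424 261  18   6  91] mean [ 0.5443 -0.2845] rect ((0.5438843965530396, -0.2842792868614197), (0.041201941668987274, 0.012184692546725273), 88.497314453125) ang of wing 88.94620070556866 [0.0123 0.044 ]
[425 261  17   5  82] mean [ 0.5443 -0.2849] rect ((0.5445072650909424, -0.28546664118766785), (0.009746645577251911, 0.039042841643095016), 0.39062660932540894) ang of wing 89.12867433854377 [0.0117 0.0405]
[259.8395 259.8721 259.8876 259.892  259.9195 260.1277 260.1582 260.1429
 259.7414 259.5743 260.2443 260.3404 260.3368 260.3594 260.3922]
[  0.0367 244.1538] 2.1031717097682927
[[195 205 206 203 201 199 197 201 205 205 202 195 197 200 199 195 191 206
  216 220 220]
 [196 207 206 206 205 204 203 202 204 203 203 202 200 200 200 198 197 206
  207 216 220]
 [197 207 206 205 205 205 204 205 205 205 204 203 203 203 203 203 203 205
  204 215 220]
 [197 207 207 206 205 206 206 206 205 205 204 204 204 204 204 204 203 204
  203 215 220]
 [198 208 207 207 206 206 206 206 205 205 205 205 205 204 204 204 204 205
  203 215 220]
 [194 206 203 203 205 206 207 208 207 207 207 208 208 208 206 205 204 207
  203 215 220]
 [132 140 138 138 140 143 148 151 152 153 158 161 169 173 174 175 187 194
  189 213 220]
 [117 116 116 102  97  97 100 101 101 103 105 108 112 116 118 143 168 205
  212 219 220]
 [178 178 178 176 176 176 175 176 159 154 154 154 141 144 165 201 210 218
  221 220 221]
 [191 191 190 191 191 191 191 191 186 185 185 173 163 174 188 214 221 220
  220 221 220]]
flange [ 0.5441 -0.2861] r 0.025549158774366934 13
rack ((0.533342719078064, -0.19515135884284973), (0.07444552332162857, 0.27848756313323975), 7.165665149688721)
```

```bash
cat >> h.py <<'E'
from scipy.spatial.transform import Rotation as Rn
def ori(yaw,s):  # yaw = cartridge x-axis heading (rad)
    x=np.array([0,0,-1.]);y=s*np.array([np.cos(yaw),np.sin(yaw),0]);return Rn.from_matrix(np.c_[x,y,np.cross(x,y)]).as_rotvec()
E
python3 - <<'E'
from h import *
from rig import manip
py=np.radians(9.65)
for s in (1,-1):
  print(s,"pick",manip.solve_ik([.545,-.285,.2],ori(np.radians(-1.5),s)),manip.solve_ik([.545,-.285,.096],ori(np.radians(-1.5),s)))
  for off in(0,np.pi):
   for t in (0,.9,1.75): print(off,t,manip.solve_ik([.566,.161,.136],ori(py-t+off,s)))
E
```

```text
1 pick [-0.5012  0.4717  1.6914  0.      0.9785 -0.475 ] [-0.5012  0.6166  1.7366 -0.      0.7884 -0.475 ]
0 0 [ 0.2569  0.526   1.7854 -0.      0.8302  0.0885]
0 0.9 [ 0.2569  0.526   1.7854 -0.      0.8302  0.9885]
0 1.75 [ 0.2569  0.526   1.7854 -0.      0.8302  1.8385]
3.141592653589793 0 None
3.141592653589793 0.9 [ 0.2569  0.526   1.7854 -0.      0.8302 -2.1531]
3.141592653589793 1.75 [ 0.2569  0.526   1.7854  0.      0.8302 -1.3031]
-1 pick None None
0 0 None
0 0.9 [ 0.2569  0.526   1.7854 -0.      0.8302 -2.1531]
0 1.75 [ 0.2569  0.526   1.7854  0.      0.8302 -1.3031]
3.141592653589793 0 [0.2569 0.526  1.7854 0.     0.8302 0.0885]
3.141592653589793 0.9 [ 0.2569  0.526   1.7854 -0.      0.8302  0.9885]
3.141592653589793 1.75 [ 0.2569  0.526   1.7854 -0.      0.8302  1.8385]
```

Run:
```python
from h import *
from rig import manip
o=ori(np.radians(-1.5),1)
manip.command_gripper(.06,20)
manip.move_to([.545,-.285,.22],o)
manip.servo_line([.545,-.285,.15],rate=.15)
for n in CAM:
    cv2.imwrite(f"pics/{n}1.png",manip.camera(n)["image"][:,:,::-1])
print(manip.get_time(),manip.get_position(),manip.get_contact_force(),manip.get_width())
a=cv2.imread("pics/top1.png")[215:305,390:480];b=cv2.imread("pics/side1.png")[110:200,320:410]
cv2.imwrite("pics/z1.png",np.hstack([cv2.resize(k,(400,400),interpolation=cv2.INTER_CUBIC) for k in(a,b)]))
```

```text
3.05 [ 0.5457 -0.2856  0.1512] [-0.422  -0.6332  0.2673] 0.05998462423884181
```

View pics/z1.png

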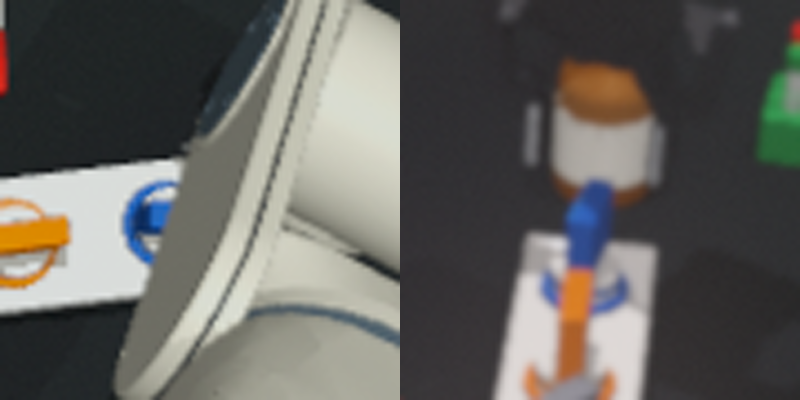

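The top view is blocked by the arm. In the side crop the fingers are at about columns 533 and 655 with the blue wing between them at about 590, so it is centred. I'll go down and grip.

Run:
```python
from h import *
from rig import manip
manip.servo_line([.545,-.285,.096],rate=.08)
print(manip.get_position(),manip.get_contact_force())
manip.command_gripper(.0,60)
manip.hold(.2)
print(manip.get_width(),manip.get_contact_force(),manip.get_torque(),manip.get_position())
manip.servo_line([.545,-.285,.175],rate=.08)
print(manip.get_time(),manip.get_width(),manip.get_contact_force(),manip.get_torque(),manip.get_position())
cv2.imwrite("pics/side2.png",manip.camera("side")["image"][:,:,::-1])
b=cv2.imread("pics/side2.png")[80:230,300:420]
cv2.imwrite("pics/z2.png",cv2.resize(b,None,fx=4,fy=4,interpolation=cv2.INTER_CUBIC))
```

```text
[ 0.5452 -0.2851  0.0961] [-0.524   0.1501  0.6301]
0.01548195128720438 [-0.1001  0.5245  5.4196] [ 0.0254  0.2051 -0.0073] [ 0.5453 -0.2851  0.0965]
5.6833 0.015730793036717143 [ 0.2385 -0.0727 -0.9365] [-0.0335  0.0121  0.001 ] [ 0.5446 -0.2848  0.1744]
```

View pics/z2.png

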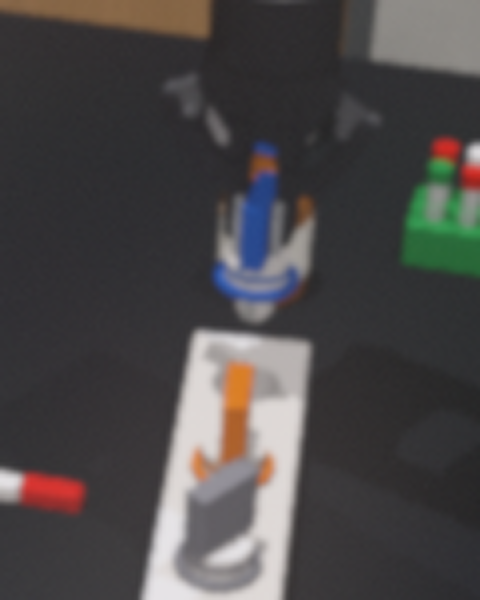

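Run:
```python
from h import *
from rig import manip
o=ori(np.radians(9.65),1)
manip.servo_line([.545,-.285,.215],rate=.15)
manip.move_to([.566,.161,.215],o)
manip.servo_line([.566,.161,.180],rate=.1); manip.hold(.3)
print(manip.get_time(),manip.get_width(),manip.get_contact_force(),manip.get_torque(),manip.get_position())
for n in CAM: cv2.imwrite(f"pics/{n}3.png",manip.camera(n)["image"][:,:,::-1])
a=cv2.imread("pics/top3.png")[205:305,200:300];b=cv2.imread("pics/side3.png")[215:315,250:350]
cv2.imwrite("pics/z3.png",np.hstack([cv2.resize(k,(400,400),interpolation=cv2.INTER_CUBIC) for k in(a,b)]))
```

```text
8.5917 0.01562544912233841 [-0.6881  0.337  -1.7016] [-0.017   0.0007  0.0272] [0.5663 0.1611 0.1806]
```

View pics/z3.png

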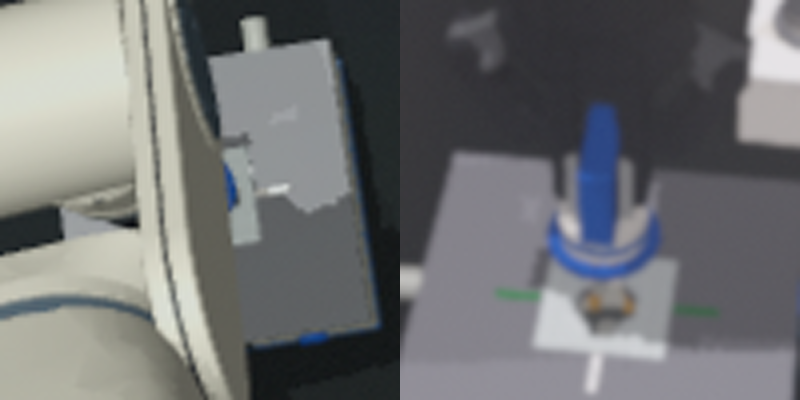

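Run:
```python
from h import *
from scipy.optimize import least_squares
I=cv2.imread("pics/side3.png"); h=cv2.cvtColor(I,cv2.COLOR_BGR2HSV).astype(int)
b=(h[...,0]>98)&(h[...,0]<125)&(h[...,1]>90);b[:262]=0;b[290:]=0;b[:,:282]=0;b[:,322:]=0
z=cv2.resize(np.where(b[...,None],I,255)[235:295,275:330].astype(np.uint8),None,fx=9,fy=9,interpolation=cv2.INTER_NEAREST);cv2.imwrite("pics/z3b.png",z)
zb=.1806-.046
B=(I[...,0].astype(float)-I[...,2])
for c in (288,301,314): print(c,B[262:292,c])
# lower edge (underside rim) subpixel per column
E=[]
for c in range(291,313):
    col=B[:,c]; rows=np.arange(265,292); pk=rows[np.argmax(col[rows])]; t=(col[pk]+np.median(col[pk+5:pk+8]))/2
    r=pk
    while col[r]>t:r+=1
    E.append((c,r-1+(col[r-1]-t)/(col[r-1]-col[r])))
E=np.array(E);P=plane("side",E,zb)
f=least_squares(lambda x:np.linalg.norm(P-x,axis=1)-.026,[.566,.161]);print("flange underside centre r fixed",f.x,np.std(f.fun))
f=least_squares(lambda x:np.linalg.norm(P-x[:2],axis=1)-x[2],[.566,.161,.026]);print(f.x)
```

```text
288 [  5.   6.   5.   5.   7.  13.  26.  37.  51.  65.  78.  95. 113. 119.
 116. 108.  88.  53.  25.  12.   6.   6.   6.   5.   5.   5.   6.   5.
   5.   6.]
301 [ 89.  90.  90.  91.  91.  92.  92.  94.  94.  94.  93.  93.  91.  78.
  53.  42.  42.  27.  26.  66. 112. 114.  73.  26.   2.  -3.  -6.  -8.
  -9.  -6.]
314 [ 5.  6.  6.  5.  7. 11. 20. 31. 44. 56. 61. 63. 63. 60. 49. 37. 23. 13.
  8.  5.  6.  5.  5.  5.  5.  5.  5.  5.  5.  4.]
flange underside centre r fixed [0.5687 0.1594] 0.00038412590469495683
[0.5677 0.1617 0.0238]
```

View pics/z3b.png

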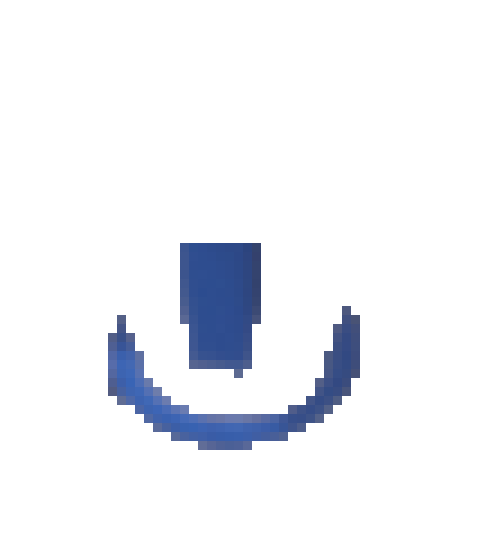

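Run:
```python
from h import *
from rig import manip
x,y=.5657,.1617
for z in (.165,.159,.155,.152,.149,.146):
    manip.servo_line([x,y,z],rate=.05)
    F=manip.get_contact_force();print(z,manip.get_position(),F,manip.get_torque())
    if np.linalg.norm(F)>15: break
print(manip.get_time(),manip.get_width())
cv2.imwrite("pics/side4.png",manip.camera("side")["image"][:,:,::-1])
cv2.imwrite("pics/z4.png",cv2.resize(cv2.imread("pics/side4.png")[215:315,250:350],(500,500),interpolation=cv2.INTER_CUBIC))
```

```text
0.165 [0.5654 0.1616 0.1644] [-0.4388  1.0916 -0.5208] [-0.0491 -0.0025 -0.022 ]
0.159 [0.5655 0.1616 0.1586] [ 0.1546 -0.0214 -1.576 ] [ 0.0042 -0.0162 -0.013 ]
0.155 [0.5656 0.1616 0.1548] [-1.1309 -0.2765 -1.2974] [-0.0323 -0.0138 -0.0051]
0.152 [0.5656 0.1617 0.1518] [ 0.2779  0.2243 -1.4676] [-0.0167 -0.0222 -0.0181]
0.149 [0.5655 0.1617 0.1488] [ 0.1151  0.5977 -1.9079] [ 0.0303 -0.0007 -0.0597]
0.146 [0.5656 0.1617 0.1458] [-0.132   0.2475 -1.4556] [-0.0133 -0.003  -0.0478]
10.4083 0.015526895379922336
```

View pics/z4.png

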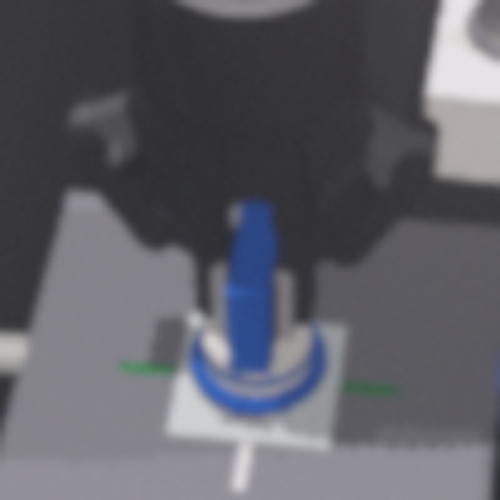

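The pins are in the notches: the flange sits just above the plate with almost no lateral force. Next I'll press until the flange contacts the plate.

Run:
```python
from h import *
from rig import manip
x,y=.5657,.1617
manip.command_gripper(0,90)
for z in (.143,.140,.138,.137,.136,.135,.134,.133):
    manip.servo_line([x,y,z],rate=.03);manip.hold(.1)
    F=manip.get_contact_force();print(z,manip.get_position(),F,manip.get_torque(),manip.get_width())
    if F[2]>18: break
print(manip.get_time())
```

```text
0.143 [0.566  0.1618 0.1433] [-0.0365  0.2497  2.7105] [0.0295 0.0336 0.0258] 0.014818668213018523
0.14 [0.566  0.1618 0.1402] [0.0864 0.2967 3.0969] [ 0.0227 -0.0491  0.0541] 0.015024796570875075
0.138 [0.566  0.1618 0.1383] [0.0239 0.9167 6.2592] [ 0.0313 -0.0971  0.0095] 0.015062041194688089
0.137 [0.566  0.1618 0.1373] [ 0.6509 -0.5538  6.1783] [ 0.0344 -0.0236 -0.0173] 0.015013386470962174
0.136 [0.5661 0.1618 0.1366] [-0.852  -0.0333  7.1762] [0.0139 0.0808 0.0548] 0.015086861210281546
0.135 [0.5661 0.1619 0.1365] [-2.8541 -0.524  16.527 ] [-0.2032  0.6758 -0.0578] 0.015192569680771357
0.134 [0.5662 0.1619 0.1365] [-6.0785 -0.9809 25.1933] [-0.373   1.2379 -0.0027] 0.015139656801405867
13.125
```

Flange contact shows at TCP z ≈ 0.1365: the force jumps from 7 N to 16 N and then 25 N with no further travel. I'll ease off slightly and twist clockwise.

Run:
```python
from h import *
from rig import manip
x,y=.566,.1618
p=np.radians(9.65)
manip.servo_line([x,y,.1354],rate=.03)
for t in (.2,.5,.8,1.1,1.35,1.5,1.6,1.65,1.7,1.74,1.78):
    manip.move_to([x,y,.1354],ori(p-t,1))
    M=manip.get_torque();F=manip.get_contact_force()
    R=Rn.from_rotvec(manip.get_ee_rot()).as_matrix();yw=np.arctan2(R[1,1],R[0,1])
    print(t,round(p-yw,4),manip.get_position(),F,M,manip.get_width())
    if abs(M[2])>1.0 or np.linalg.norm(F)>40: print("stop");break
print(manip.get_time())
```

```text
0.2 0.2005 [0.5664 0.1619 0.1365] [-2.3139 -0.879  13.034 ] [-0.2026  0.4386 -0.0369] 0.015232085655548197
0.5 0.5002 [0.5663 0.162  0.1366] [-1.2861 -0.2134 12.7124] [-0.1083  0.447   0.0275] 0.015309476667802996
0.8 0.8002 [0.5666 0.1619 0.1366] [-0.6546 -0.4944 12.8308] [-0.2178  0.3689  0.0902] 0.015275222866553279
1.1 1.1 [0.5668 0.1617 0.1366] [-0.4233 -1.4004 11.9094] [-0.3801  0.2678  0.0544] 0.014910288720066245
1.35 1.3499 [0.5669 0.1616 0.1366] [ 0.0178 -2.4728 11.297 ] [-0.4519  0.1816  0.0993] 0.015200333635315689
1.5 1.5 [0.567  0.1614 0.1366] [ 0.207  -3.13   10.8198] [-0.5934  0.1251  0.1064] 0.015232438411068043
1.6 1.5998 [0.567  0.1614 0.1366] [ 0.279  -4.4452 12.0308] [-0.7957  0.1111  0.0829] 0.014778072624213795
1.65 1.6495 [0.5669 0.1613 0.1366] [ 0.0134 -3.3438 11.523 ] [-0.7196  0.1182  0.1819] 0.0148861614735006
1.7 1.6994 [0.5669 0.1612 0.1366] [ 0.3619 -4.5685 11.8712] [-0.7925  0.1336  0.1621] 0.015267670929888616
1.74 1.7393 [0.567  0.1612 0.1366] [-0.7415 -4.4815 11.6367] [-0.826   0.0428  0.1732] 0.014814643544213154
1.78 1.7785 [0.5669 0.1612 0.1366] [ 0.4073 -4.878  11.6275] [-0.8126  0.1277  0.555 ] 0.015115425726983064
16.725
```

Run:
```python
from h import *
from rig import manip
p=np.radians(9.65)
manip.move_to([.566,.1618,.1354],ori(p-1.80,1));manip.hold(.3)
for _ in range(3):
    manip.hold(.1);R=Rn.from_rotvec(manip.get_ee_rot()).as_matrix();print(p-np.arctan2(R[1,1],R[0,1]),manip.get_position(),manip.get_contact_force(),manip.get_torque(),manip.get_width())
for n in CAM: cv2.imwrite(f"pics/{n}5.png",manip.camera(n)["image"][:,:,::-1])
a=cv2.imread("pics/top5.png")[205:305,200:300];b=cv2.imread("pics/side5.png")[215:315,250:350]
cv2.imwrite("pics/z5.png",np.hstack([cv2.resize(k,(400,400),interpolation=cv2.INTER_CUBIC) for k in(a,b)]))
print(manip.get_time())
```

```text
1.7976361494952517 [0.5669 0.1611 0.1366] [ 0.2837 -4.4428 13.3331] [-0.8417  0.0623  0.8443] 0.015278851579965088
1.7976318146485397 [0.5669 0.1611 0.1366] [-0.0628 -5.2381 12.6984] [-0.7635  0.101   0.8028] 0.015123131458337873
1.797637088114916 [0.5669 0.1611 0.1366] [ 0.3055 -5.1329 12.6208] [-0.8058  0.0378  0.7938] 0.015465585961841052
17.675
```

View pics/z5.png

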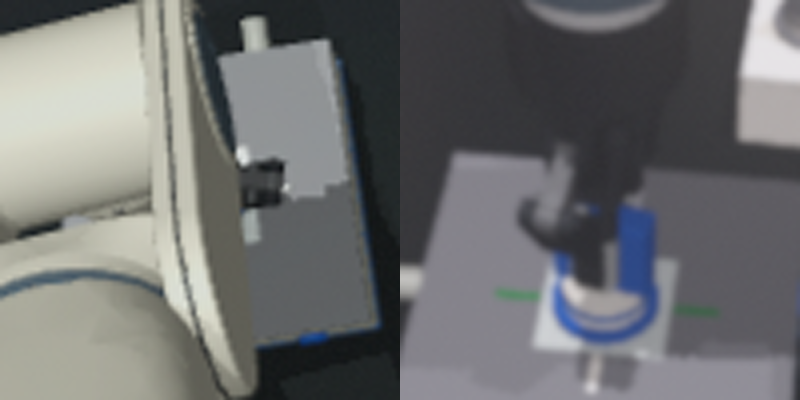

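View pics/side5.png

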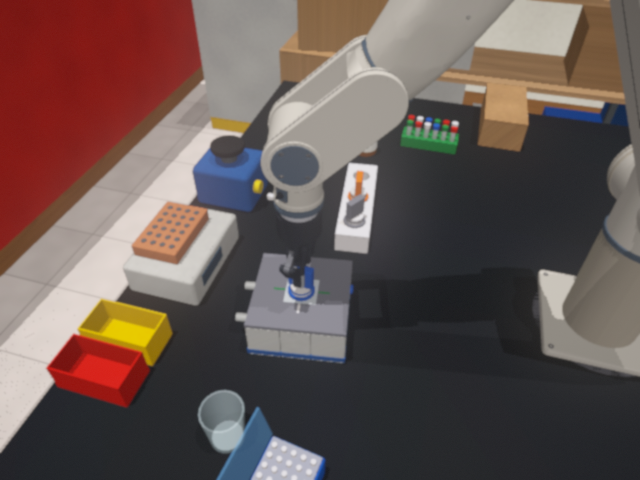

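The side view shows the flange down on the plate and the wing across the white marks, along the green ones at about columns 555–655 of the crop. The other cartridges are still in the rack, and the marker's end shows behind the wrist at about (272,197). The twist moment has settled at 0.8 Nm, so the collar is on its stop. One last check on the bystanders in the top image, then I'll hand in.

Run:
```python
from h import *
from rig import manip
a=cv2.imread("pics/top0.png").astype(int);b=cv2.imread("pics/top5.png").astype(int)
for nm,(y0,y1,x0,x1) in dict(marker=(182,240,380,396),bottle=(240,274,480,522),beaker=(220,255,132,175),orange_grey=(255,288,338,412)).items():
    d=abs(a-b)[y0:y1,x0:x1].max(2); print(nm,d.mean().round(1),(d>50).sum())
manip.sign_off()
```

```text
marker 1.2 0
bottle 1.3 0
beaker 2.5 15
orange_grey 0.7 0
the job is handed in; nothing more can be done
```

The blue cartridge is out of the rack and fitted in the purge console port. I handed the job in at about 17.7 s with the arm still gripping it, pressed down and turned to its stop.

- **Seating:** The pins entered the notches with almost no side force. The flange met the plate at TCP z ≈ 0.1365 m, where the push rose from 7 N to 25 N with no further travel. It stayed at that height through the turn, under about 12 N of push.
- **Turn:** I turned it about 1.80 rad clockwise. The twist moment rose from 0.17 to 0.55 and then about 0.8 Nm over the last 0.06 rad, so I take it to be on the stop. That is slightly more than the 1.7 rad given; small errors in measured angle and some give in the grip could account for it. The port joints cannot be read directly.
- **Wing:** The last side picture shows it lying roughly along the green marks.
- **Other objects:** The marker, bottle, orange and grey cartridges look unchanged between the first and last top pictures. The beaker area had 15 changed pixels. The arm never went near it, so I put that down to shadow or reflection, and I did not look further.
- **Disagreements:** The two cameras differed by 2–3.5 mm on the port's x position. I used a value in between and adjusted it from the side view with the cartridge above the port. Closing the gripper in the rack pushed up on the tool with about 5 N, possibly the fingertips touching the drum; nothing slipped.

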